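# Release the parcel clamp: pawl up, toothed bar back

## Robot

A 7-joint arm with a two-finger parallel gripper is mounted at the origin on the work surface. World frame = base frame: x ahead of the robot, y to its left, z up, the work surface at z = 0. Lengths are in m, angles in rad, forces in N, time in s.
With the tool pointing down it reaches from about 0.425 to 1.025 m from the base axis. Payload 3.6 kg.
Tool frame: the origin (TCP) lies at the very end of the fingers, on their centre line; the grasp point (between the pads) lies 19 mm behind it; z points along the fingers, y is the direction in which the jaws open and shut (so a half turn about z gives the same grasp; the last joint's range is limited). The gripper opens to 85 mm and grips with 20 to 120 N. Pads are 22 mm wide; open, the fingers measure 114 mm over their backs; the gripper's body (76 mm by 85 mm) begins 54 mm behind the grasp point. The pads swing forward as they close: fully open they stand 13 mm farther back than shut.
Start: joints at [1.192, 0.591, 0.048, 1.609, -0.033, 0.943, -0.034], TCP at [0.204, -0.696, 0.231] pointing down, gripper open.
Joint ranges: [-2.69, 2.69], [-0.47, 2.24], [-1.27, 1.36], [0.19, 2.51], [-1.53, 4.68], [0.08, 2.07], [-3.09, 3.09]. Speed limits (rad/s): [2.57, 2.57, 3.14, 3.14, 3.14, 3.14, 3.14].

## Interface

Orientations are given as a rotation vector (axis times angle).
In Python, from cell import env gives the robot as it stands. The module is installed in compiled form; this text tells all that it offers.
- The arm moves only by the shell command python3 -m inch 'ROWS' [FORCE]. ROWS is JSON, a list of rows, each an object with "slide": the shift along the tool's x, y, z in cm, a list of three; "twist": the turn, a rotation vector about the tool's x, y, z in rad, a list of three; "grip": the opening in per cent of the stroke, from 0 (shut) to 100 (fully open). A call has 1 to 12 rows; each row shifts and turns the commanded pose from where the row before left it, along the tool's axes as they then stand; what a row does not reach is not made up. A row lasts 1/8 s, in which the tool goes at most 62.5 mm and 10.7 degrees, less where a joint would pass 70% of its speed; a pose out of reach is approached as far as the arm can. A call is refused whole if a number of a shift passes 6.25 or a number of a turn 0.188, either way. A call with a gripper value outside its range is refused whole. The fingers move at their own pace and stop on an object; FORCE is the grip in N (left out, the last holds). Time passes only in rows, so rows that do not move let the fingers close. It gives the time, the measured TCP pose, the force and the opening at its end, in the units of the state.
- env.get_state(): the state, without advancing time (a new reading comes with each control period).
- env.camera(name): name is "scene" or "top" or "wrist"; returns a dict with "img" (384x512x3 uint8, red, green, blue), "fx", "fy", "cx", "cy" (pixels), "k1" (the pictures are not rectified: a ray, as slopes to the right and down, at radius r is drawn at 1 + k1 r^2 times it, then the intrinsics apply), "world_from_camera" (4x4, takes a point from camera to world coordinates); the wrist camera has in their place "mount" (4x4, takes a point from camera to tool coordinates, whose origin is the TCP and whose axes are the flange's). Camera axes: x right, y down, z forward; pixel columns grow to the right and rows downward; lengths in m; the calibration is good to about 2 mm. A picture is of the moment at which its call begins: read the wrist's pose just before it. There is no depth.
- env.close_job(): hands the job in, once; it reports no verdict.
The state is a dict: "clock": time; "joint_pos": joint angles; "qd": joint speeds; "effort": joint torques, N m; "ee_pos": TCP position; "eef_rot": TCP orientation; "ft_force": force on the tool from outside, world axes, zero at the start; "torque": the same for the moment, N m; "opening": opening from 0.0 (shut) to 1.0 (fully open).
Only numpy, scipy, OpenCV 4.12 (cv2) and the standard library are available. Lean on these libraries where they do the work, as an engineer would, in place of code of your own. Each camera call takes 0.05 s, during which the arm holds its last target.

## Task

Let go the parcel in the blue clamp. Swing the clamp's red pawl up and leave it up, well clear of the teeth; then draw the toothed bar straight back by its own walnut knob until the jaw stands 8 to 10 cm from the parcel, and let go. Keep the bar lying in its guide and the parcel where it is.

Things in the scene. Friction and masses are not known exactly. Their poses are not given: they have to be found in the camera images.
- clamp: Blue clamp fixed to the counter, 475 mm long. Origin on the counter, on the bar's centre line; z up, x across the bar, +y along it: the way the bar is drawn back, away from the parcel. The bar (20 mm wide, teeth up to 36 mm above the counter) runs in a guide, y -35 to +65 mm, 51 mm wide, whose bridges (top 44 mm) hold it down. Pawl hinge: along x at y 35, z 45 mm; its cheeks reach z 56 mm.
- pawl (a joint): Red pawl's angle, rad. 0: down, blocking the bar; nose clear from 0.3; stop at 1.15. Stiff (2 N), stays where left. To lift: red barrel grip on its free end, 22 mm diameter, 26 mm long along clamp x (flat ends to pinch); centre at clamp x 0, y -10, z 85 mm when down; swings 60 mm about the hinge up and over to +y, and is straight above the hinge (y 35, z 105 mm) at 0.84.
- knob (a point): Centre of the upright round walnut knob (36 mm diameter, 36 mm tall, underside 13 mm above the bar) on the end of the loose toothed bar, 0.4 kg; starts at clamp y 140, z 67 mm. The bar's other end carries a blue jaw plate, 70 mm wide, at first 2 mm from the parcel. With the pawl up the bar slides easily (a few N) towards +y, to a stop 107 mm back where the jaw meets the guide.
- parcel_center (a point): Centre of the brown cardboard parcel standing in the clamp, 150 x 90 x 80 mm (along clamp x, y, z), 0.6 kg, loose; at clamp y about -198 mm, between the fixed jaw and the bar's jaw. Not to be moved.

How it is judged:
On the way, in this order (a step that is already met when the one before it is completed fails the run):
1. the pawl is lifted clear (0.5 rad or more) while the bar is still within 15 mm of its start (value of joint pawl above 0.5 rad and distance of knob from where it was at the start of the episode below 0.015 m), for 0.2 s.
2. the bar is drawn back at least 75 mm along its guide (y of knob in the frame of clamp above 0.215 m), for 0.2 s.
At the end, for the whole second after the job is handed in: The knob stands 75 mm or more behind its start (215 to 260 mm along the clamp's y), the bar still lies in its guide (knob within 15 mm of the centre line and 10 mm of its height, tilted less than 10 degrees), the pawl is still up (0.5 rad or more), and the parcel is within 20 mm of where it was (y of knob in the frame of clamp between 0.215 and 0.26 m and x of knob in the frame of clamp between -0.015 and 0.015 m and z of knob in the frame of clamp between 0.058 and 0.077 m and angle between knob's own z axis and vertical below 0.17 rad and value of joint pawl above 0.5 rad and distance of parcel_center from where it was at the start of the episode below 0.02 m); the robot touches nothing.
It fails at once if the parcel is pushed more than 20 mm from its place (distance of parcel_center from where it was at the start of the episode above 0.02 m).
It also fails if it takes over 38 s, if anything falls off the work surface, if the arm or the gripper's body presses on something with over 40 N, if the wrist force passes 120 N, or if a joint passes its speed limit or range.

## Working session

There is one attempt and no reset: what is moved stays moved. The work goes in short steps, Python scripts to look and compute and a shell command to move; the robot and the scene stay as the last step left them, time stands still between calls to the robot, and variables do not carry over. Pictures are saved under pics/ and viewed, and the job is handed in when it is done.

```bash
mkdir -p pics; python3 - <<'E'
from cell import env
import cv2,numpy as np
s=env.get_state();print({k:np.round(v,3) for k,v in s.items()})
for n in["scene","top","wrist"]:
    c=env.camera(n);cv2.imwrite(f"pics/{n}0.png",c["img"][:,:,::-1])
    print(n,{k:np.round(v,3).tolist() for k,v in c.items() if k!="img"})
E
```

```text
{'clock': np.float64(0.0), 'joint_pos': array([ 1.193,  0.592,  0.048,  1.61 , -0.033,  0.943, -0.034]), 'qd': array([-0.002,  0.001, -0.001, -0.   ,  0.001, -0.   , -0.001]), 'effort': array([-0.0000e+00, -5.4870e+01,  1.5470e+00, -1.9813e+01,  9.0000e-03,
        9.0000e-03, -0.0000e+00]), 'ee_pos': array([ 0.203, -0.695,  0.23 ]), 'eef_rot': array([-3.108e+00, -4.460e-01,  1.000e-03]), 'ft_force': array([ 0.512,  0.454, -0.679]), 'torque': array([-0.012,  0.012,  0.021]), 'opening': np.float64(0.997)}
scene {'fx': 370.037, 'fy': 370.037, 'cx': 253.995, 'cy': 196.678, 'k1': -0.065, 'world_from_camera': [[-0.225, 0.769, -0.598, 0.953], [0.974, 0.173, -0.143, 0.052], [-0.006, -0.615, -0.789, 0.583], [0.0, 0.0, 0.0, 1.0]]}
top {'fx': 393.061, 'fy': 393.061, 'cx': 258.293, 'cy': 191.139, 'k1': -0.007, 'world_from_camera': [[-0.068, -0.974, 0.215, 0.384], [-0.998, 0.065, -0.02, -0.039], [0.006, -0.216, -0.976, 0.867], [0.0, 0.0, 0.0, 1.0]]}
wrist {'fx': 273.071, 'fy': 273.071, 'cx': 255.669, 'cy': 193.122, 'k1': -0.065, 'mount': [[0.0, -0.956, -0.292, 0.075], [1.0, 0.0, 0.0, 0.001], [-0.0, -0.292, 0.956, -0.142], [0.0, 0.0, 0.0, 1.0]]}
```

View pics/scene0.png

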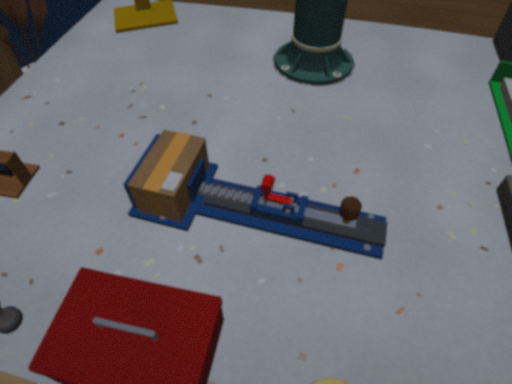

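View pics/top0.png

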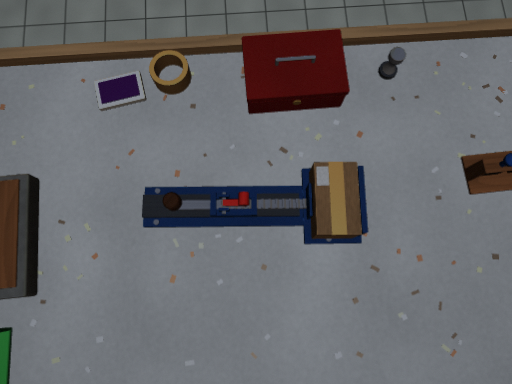

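View pics/wrist0.png

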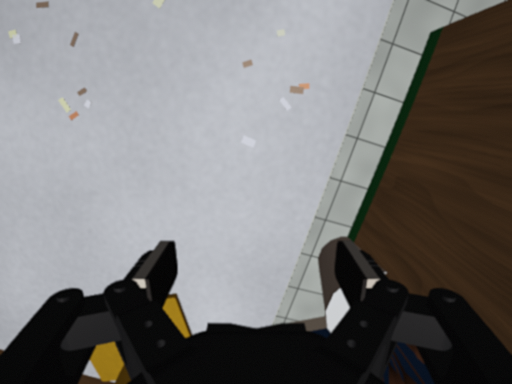

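```bash
python3 - <<'E'
import cv2
t=cv2.imread("pics/top0.png")[150:250,130:380];cv2.imwrite("pics/topc.png",cv2.resize(t,None,fx=3.2,fy=3.2,interpolation=2))
t=cv2.imread("pics/scene0.png")[120:270,120:400];cv2.imwrite("pics/scenec.png",cv2.resize(t,None,fx=2.8,fy=2.8,interpolation=2))
E
```

```text
(no output)
```

View pics/topc.png

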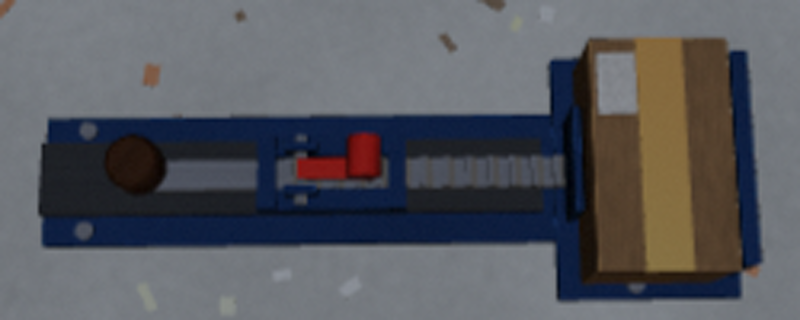

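View pics/scenec.png

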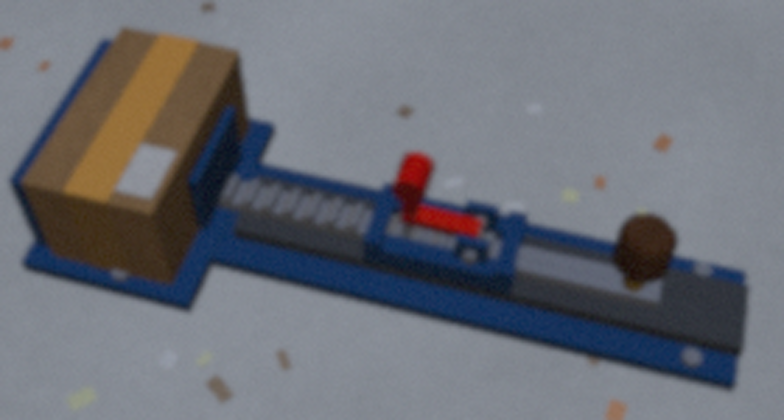

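```bash
cat > h.py <<'E'
import numpy as np,cv2
from scipy.spatial.transform import Rotation as R
from cell import env
def ray(c,u,v,T=None):
    T=c["world_from_camera"] if T is None else T
    T=np.array(T)
    x,y=(u-c["cx"])/c["fx"],(v-c["cy"])/c["fy"]
    a,b=x,y
    for _ in range(10):
        k=1+c["k1"]*(a*a+b*b);a,b=x/k,y/k
    return T[:3,3],T[:3,:3]@np.array([a,b,1.])
def atz(c,u,v,z,T=None):
    o,d=ray(c,u,v,T);return o+d*(z-o[2])/d[2]
def tri(r1,r2):
    (o,d),(p,e)=r1,r2
    A=np.stack([d,-e],1);s=np.linalg.lstsq(A,p-o,rcond=None)[0]
    a,b=o+s[0]*d,p+s[1]*e;return (a+b)/2,np.linalg.norm(a-b)
def wristT(c,s):
    T=np.eye(4);T[:3,:3]=R.from_rotvec(s["eef_rot"]).as_matrix();T[:3,3]=s["ee_pos"];return T@np.array(c["mount"])
E
python3 - <<'E'
from h import *
t=env.camera("top");s=env.camera("scene")
C=lambda x,y:(130+x/3.2,150+y/3.2)
S=lambda x,y:(120+x/2.8,120+y/2.8)
np.set_printoptions(precision=4,suppress=True)
print("knob",atz(t,*C(135,164),.067),atz(s,*S(645,245),.067),tri(ray(t,*C(135,164)),ray(s,*S(645,245))))
print("bar",atz(t,*C(364,156),.085),atz(s,*S(414,177),.085),tri(ray(t,*C(364,156)),ray(s,*S(414,177))))
for p in[(50,120),(550,117),(44,245),(555,242)]:print(p,atz(t,*C(*p),.006))
E
```

```text
knob [0.5503 0.124  0.067 ] [0.5485 0.1263 0.067 ] (array([0.5499, 0.1249, 0.0685]), np.float64(0.0024121941389458014))
bar [ 0.542  -0.0246  0.085 ] [ 0.5411 -0.0216  0.085 ] (array([ 0.5417, -0.0231,  0.0854]), np.float64(0.003061897199517549))
(50, 120) [0.5984 0.1953 0.006 ]
(550, 117) [ 0.5772 -0.1554  0.006 ]
(44, 245) [0.5104 0.2    0.006 ]
(555, 242) [ 0.4889 -0.1507  0.006 ]
```

```bash
cat >> h.py <<'E'
YH=np.array([np.sin(np.radians(3.48)),np.cos(np.radians(3.48)),0]);XH=np.array([YH[1],-YH[0],0])
O=np.array([.5413,-.0142,0])
def W(x,y,z): return O+XH*x+YH*y+np.array([0,0,z])
RT=np.stack([np.cross(XH,[0,0,-1]),XH,[0,0,-1]],1)  # tool y = clamp x
def plan(p,N,Rt=RT):
    s=env.get_state();p0=s["ee_pos"];R0=R.from_rotvec(s["eef_rot"])
    rv=(R0.inv()*R.from_matrix(Rt)).as_rotvec()/N
    print(np.round(p0,4),"twist/row",np.round(rv,4))
    Rc=R0
    for i in range(N):
        print(np.round(Rc.inv().apply((np.array(p)-p0)/N)*100,2).tolist())
        Rc=Rc*R.from_rotvec(rv)
def clampxy():
    s=env.get_state();p=s["ee_pos"]-O
    print("clk",s["clock"],"clamp TCP",np.round([p@XH,p@YH,p[2]],4),"F",np.round(s["ft_force"],1),"op",round(float(s["opening"]),3),"rotdev",np.round((R.from_rotvec(s["eef_rot"]).inv()*R.from_matrix(RT)).as_rotvec(),4))
E
python3 -c "
from h import *
plan(W(0,-.010,.17),12)"
```

```text
[ 0.2036 -0.6954  0.2307] twist/row [-1.000e-04 -0.000e+00 -1.021e-01]
[4.27, -4.58, 0.51]
[4.71, -4.12, 0.51]
[5.11, -3.62, 0.51]
[5.45, -3.08, 0.51]
[5.74, -2.51, 0.51]
[5.96, -1.91, 0.51]
[6.12, -1.29, 0.51]
[6.22, -0.66, 0.51]
[6.26, -0.02, 0.51]
[6.23, 0.61, 0.51]
[6.13, 1.25, 0.51]
[5.98, 1.87, 0.51]
```

```bash
python3 -m inch '[{"slide":[4.25,-4.55,0],"twist":[0,0,-0.102],"grip":80},{"slide":[4.7,-4.1,0],"twist":[0,0,-0.102],"grip":80},{"slide":[5.05,-3.6,0],"twist":[0,0,-0.102],"grip":80},{"slide":[5.4,-3.05,0],"twist":[0,0,-0.102],"grip":80},{"slide":[5.7,-2.5,0],"twist":[0,0,-0.102],"grip":80},{"slide":[5.9,-1.9,0],"twist":[0,0,-0.102],"grip":80},{"slide":[6.1,-1.3,0],"twist":[0,0,-0.102],"grip":80},{"slide":[6.2,-0.65,0],"twist":[0,0,-0.102],"grip":80},{"slide":[6.2,0,0],"twist":[0,0,-0.102],"grip":80},{"slide":[6.2,0.6,0.5],"twist":[0,0,-0.102],"grip":80},{"slide":[6.1,1.25,1.5],"twist":[0,0,-0.102],"grip":80},{"slide":[5.5,1.8,1.5],"twist":[0,0,-0.102],"grip":80}]' 25
python3 - <<'E'
from h import *
clampxy()
s=env.get_state();c=env.camera("wrist");cv2.imwrite("pics/w1.png",c["img"][:,:,::-1])
T=np.linalg.inv(wristT(c,s))
for n,p in dict(barrel=W(0,-.01,.085),knob=W(0,.14,.067)).items():
    q=T[:3,:3]@p+T[:3,3];a,b=q[0]/q[2],q[1]/q[2];k=1+c["k1"]*(a*a+b*b)
    print(n,c["cx"]+c["fx"]*a*k,c["cy"]+c["fy"]*b*k)
E
```

```text
clock: 1.75
ee_pos: [0.5382, -0.0328, 0.1967]
eef_rot: [2.285, 2.155, 0.001]
ft_force: [0.9, -0.4, -0.5]
opening: 0.804
clk 1.75 clamp TCP [-0.002  -0.0188  0.1967] F [ 0.9 -0.4 -0.5] op 0.804 rotdev [0.0014 0.0001 0.0021]
barrel 256.67009776545893 181.15590592898528
knob 257.07661239854883 12.733641001053655
```

View pics/w1.png

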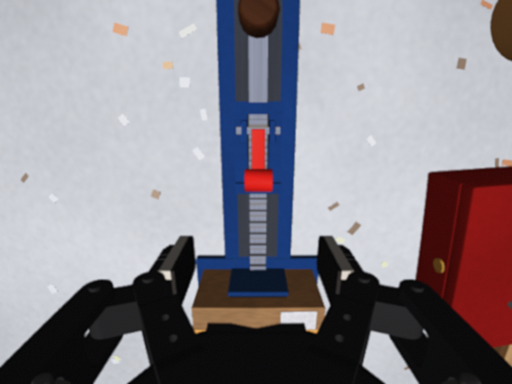

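```bash
sed -i 's/^O=np.*/&+XH*.0013/' h.py; python3 -m inch '[{"slide":[0.9,0.35,4],"twist":[0,0,0.002],"grip":70},{"slide":[0,0,4.5],"twist":[0,0,0],"grip":60},{"slide":[0,0,4.3],"twist":[0,0,0],"grip":55},{"slide":[0,0,0],"twist":[0,0,0],"grip":55}]' 25
python3 - <<'E'
from h import *
clampxy()
for n in["wrist","scene"]:
    c=env.camera(n)["img"][:,:,::-1]
    if n=="scene": c=cv2.resize(c[100:270,150:350],None,fx=3,fy=3)
    cv2.imwrite(f"pics/{n}2.png",c)
E
```

```text
clock: 2.3
ee_pos: [0.5386, -0.0261, 0.0662]
eef_rot: [-2.288, -2.146, 0.008]
ft_force: [0.3, 0.5, -0.3]
opening: 0.549
clk 2.3 clamp TCP [-0.0033 -0.0121  0.0662] F [ 0.3  0.5 -0.3] op 0.549 rotdev [-0.0068  0.0009 -0.0032]
```

View pics/wrist2.png

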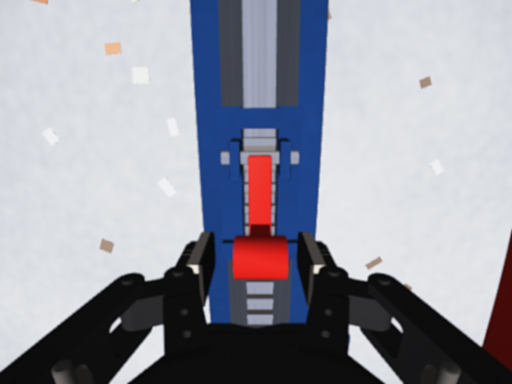

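View pics/scene2.png

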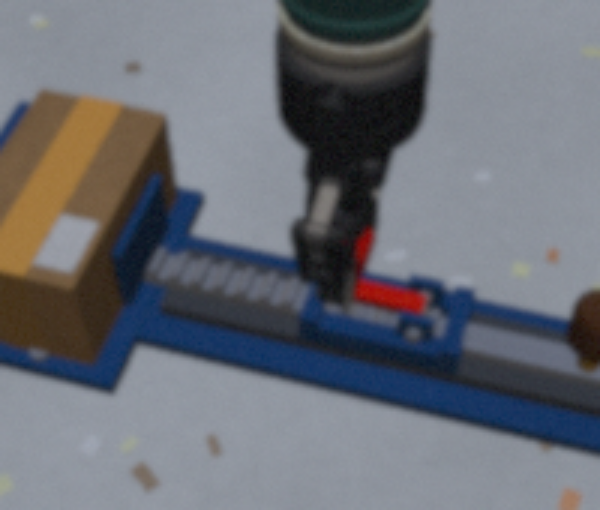

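```bash
python3 -m inch '[{"slide":[0.2,0.3,0],"twist":[-0.004,0,-0.002],"grip":50},{"slide":[0,0,0],"twist":[0,0,0],"grip":28},{"slide":[0,0,0],"twist":[0,0,0],"grip":10},{"slide":[0,0,0],"twist":[0,0,0],"grip":10}]' 25
python3 - <<'E'
from h import *
clampxy()
c=env.camera("wrist")["img"][:,:,::-1]
cv2.imwrite(f"pics/wrist3.png",c)
E
```

```text
clock: 2.9
ee_pos: [0.5413, -0.0249, 0.0696]
eef_rot: [2.288, 2.151, -0.003]
ft_force: [-5.3, -1.8, 3.7]
opening: 0.294
clk 2.9 clamp TCP [-0.0007 -0.0107  0.0696] F [-5.3 -1.8  3.7] op 0.294 rotdev [-0.0007  0.0024 -0.0013]
```

View pics/wrist3.png

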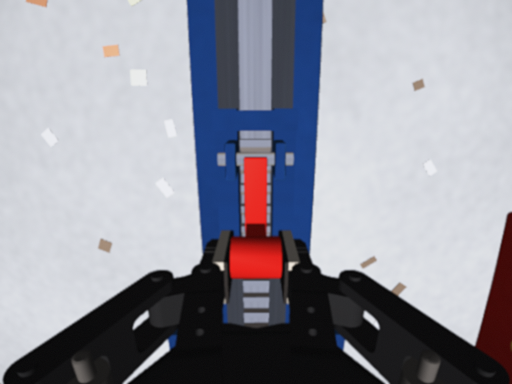

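```bash
python3 -m inch '[{"slide":[0.42,0,-0.42],"twist":[0,0,0],"grip":10},{"slide":[0.46,0,-0.38],"twist":[0,0,0],"grip":10},{"slide":[0.5,0,-0.34],"twist":[0,0,0],"grip":10},{"slide":[0.53,0,-0.29],"twist":[0,0,0],"grip":10},{"slide":[0.55,0,-0.23],"twist":[0,0,0],"grip":10},{"slide":[0.57,0,-0.17],"twist":[0,0,0],"grip":10}]'
python3 - <<'E'
from h import *
clampxy()
c=env.camera("wrist")["img"][:,:,::-1]
cv2.imwrite(f"pics/wrist4.png",c)
E
```

```text
clock: 3.7
ee_pos: [0.5429, 0.0034, 0.0868]
eef_rot: [2.289, 2.149, -0.008]
ft_force: [-4.9, -5.5, -1.7]
opening: 0.3
clk 3.7 clamp TCP [-0.0007  0.0177  0.0868] F [-4.9 -5.5 -1.7] op 0.3 rotdev [-0.0021  0.005  -0.0028]
```

View pics/wrist4.png

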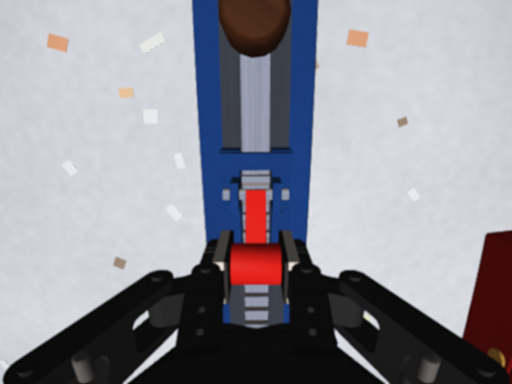

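```bash
python3 -m inch '[{"slide":[0.59,0,-0.12],"twist":[0,0,0],"grip":10},{"slide":[0.6,0,-0.06],"twist":[0,0,0],"grip":10},{"slide":[0.6,0,0],"twist":[0,0,0],"grip":10},{"slide":[0.6,0,0.06],"twist":[0,0,0],"grip":10},{"slide":[0.2,0,0.03],"twist":[0,0,0],"grip":10},{"slide":[0,0,0],"twist":[0,0,0],"grip":10}]'
python3 - <<'E'
from h import *
clampxy()
for n in["wrist","scene"]:
    c=env.camera(n)["img"][:,:,::-1]
    if n=="scene": c=cv2.resize(c[100:270,150:350],None,fx=3,fy=3)
    cv2.imwrite(f"pics/{n}5.png",c)
E
```

```text
clock: 4.5
ee_pos: [0.5446, 0.0303, 0.0883]
eef_rot: [2.289, 2.149, -0.007]
ft_force: [-7.1, -3.9, 4.3]
opening: 0.3
clk 4.5 clamp TCP [-0.0008  0.0446  0.0883] F [-7.1 -3.9  4.3] op 0.3 rotdev [-0.0018  0.0042 -0.0021]
```

View pics/wrist5.png

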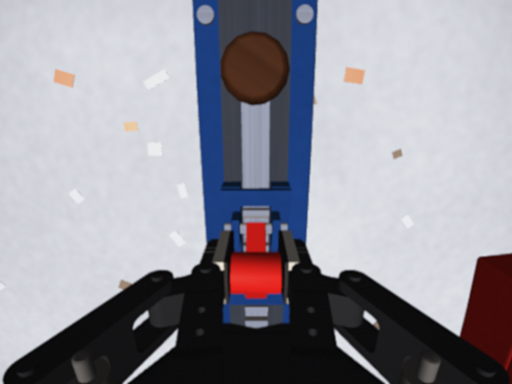

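View pics/scene5.png

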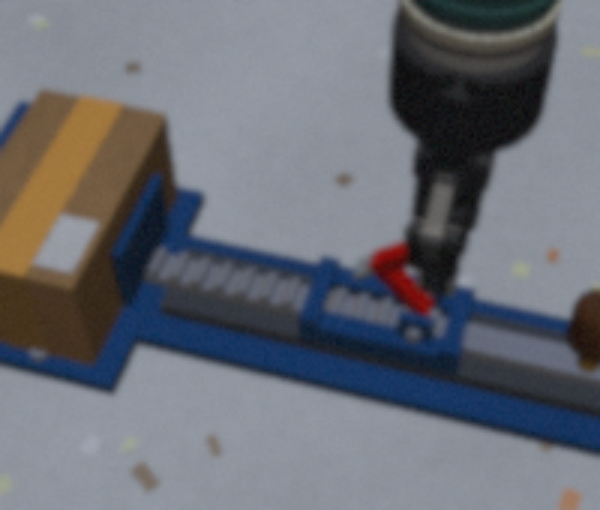

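```bash
python3 -m inch '[{"slide":[0,0,0],"twist":[0,0,0],"grip":40},{"slide":[0,0,0],"twist":[0,0,0],"grip":60},{"slide":[0,0,-3],"twist":[0,0,0],"grip":65},{"slide":[0,0,-4],"twist":[0,0,0],"grip":65}]'
python3 - <<'E'
from h import *
clampxy()
def proj(c,p,T=None):
    T=np.linalg.inv(np.array(c["world_from_camera"]) if T is None else T)
    q=T[:3,:3]@p+T[:3,3];a,b=q[0]/q[2],q[1]/q[2];k=1+c["k1"]*(a*a+b*b)
    return np.round([c["cx"]+c["fx"]*a*k,c["cy"]+c["fy"]*b*k],1)
s=env.get_state()
for n in["wrist","scene"]:
    c=env.camera(n);T=wristT(c,s) if n=="wrist" else None
    for f in(.5,.7,.8,.9,1.,1.1): 
        th=.7266+f;p=proj(c,W(0,.035-.06*np.cos(th),.045+.06*np.sin(th)),T);print(n,f,p,(p-[150,100])*3 if n=="scene" else "")
    print(proj(c,W(0,.14,.067),T))
    i=c["img"][:,:,::-1]
    if n=="scene": i=cv2.resize(i[100:270,150:350],None,fx=3,fy=3)
    cv2.imwrite(f"pics/{n}6.png",i)
E
```

```text
clock: 5.1
ee_pos: [0.5481, 0.0329, 0.1585]
eef_rot: [2.287, 2.151, 0.006]
ft_force: [0.3, -0.4, 0.1]
opening: 0.649
clk 5.1 clamp TCP [0.0027 0.0474 0.1585] F [ 0.3 -0.4  0.1] op 0.649 rotdev [ 0.0045 -0.0011 -0.0006]
wrist 0.5 [251.1 247.5] 
wrist 0.7 [250.9 236.1] 
wrist 0.8 [250.9 229.5] 
wrist 0.9 [250.8 222.4] 
wrist 1.0 [250.8 214.9] 
wrist 1.1 [250.8 207.2] 
[250.7  87. ]
scene 0.5 [280.4 180.2] [391.2 240.6]
scene 0.7 [287.2 180.6] [411.6 241.8]
scene 0.8 [290.6 181.1] [421.8 243.3]
scene 0.9 [294.1 181.9] [432.3 245.7]
scene 1.0 [297.5 182.9] [442.5 248.7]
scene 1.1 [300.9 184.1] [452.7 252.3]
[349.7 208.6]
```

View pics/wrist6.png

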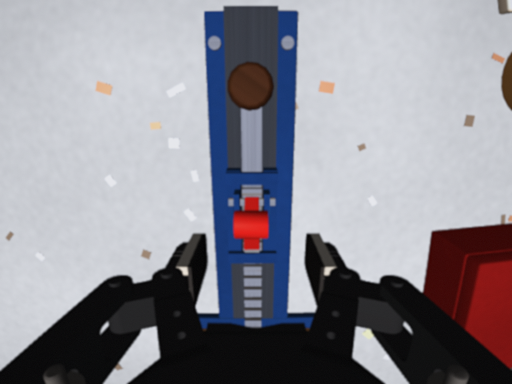

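View pics/scene6.png

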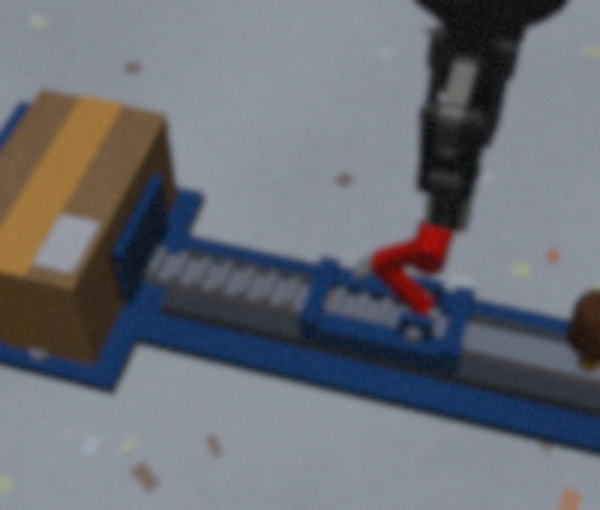

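```bash
python3 -m inch '[{"slide":[4.5,-0.27,0],"twist":[0.004,0,0],"grip":72},{"slide":[4.8,0,0],"twist":[0,0,0],"grip":72},{"slide":[0,0,3.5],"twist":[0,0,0],"grip":72},{"slide":[0,0,4],"twist":[0,0,0],"grip":72},{"slide":[0,0,2.4],"twist":[0,0,0],"grip":72},{"slide":[0,0,0.4],"twist":[0,0,0],"grip":72}]'
python3 - <<'E'
from h import *
clampxy()
c=env.camera("wrist")["img"][:,:,::-1]
cv2.imwrite(f"pics/wrist7.png",c)
E
```

```text
clock: 5.95
ee_pos: [0.5498, 0.1255, 0.0531]
eef_rot: [-2.287, -2.151, 0.003]
ft_force: [0.5, 0.3, 0.4]
opening: 0.719
clk 5.95 clamp TCP [-0.0013  0.14    0.0531] F [0.5 0.3 0.4] op 0.719 rotdev [-0.0022  0.0003 -0.0005]
```

View pics/wrist7.png

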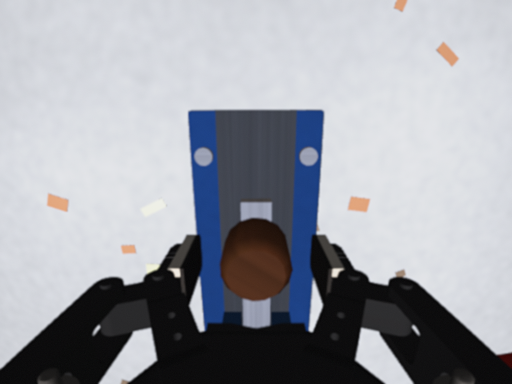

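```bash
python3 -m inch '[{"slide":[0,0.05,0],"twist":[0,0,0],"grip":50},{"slide":[0,0,0],"twist":[0,0,0],"grip":30},{"slide":[0,0,0],"twist":[0,0,0],"grip":25},{"slide":[0,0,0],"twist":[0,0,0],"grip":25}]' 40
python3 -c "
from h import *
clampxy()"
```

```text
clock: 6.5
ee_pos: [0.5518, 0.1255, 0.0561]
eef_rot: [2.289, 2.151, 0.003]
ft_force: [-0.6, 1.2, 6.0]
opening: 0.408
clk 6.5 clamp TCP [0.0007 0.1401 0.0561] F [-0.6  1.2  6. ] op 0.408 rotdev [ 0.0022 -0.0009 -0.0013]
```

```bash
python3 -m inch '[{"slide":[0.4,0,0],"twist":[0,0,0],"grip":25},{"slide":[0.8,0,0],"twist":[0,0,0],"grip":25},{"slide":[1.0,0,0],"twist":[0,0,0],"grip":25},{"slide":[1.0,0,0],"twist":[0,0,0],"grip":25},{"slide":[1.0,0,0],"twist":[0,0,0],"grip":25}]'
python3 -c "
from h import *
clampxy()"
```

```text
clock: 7.12
ee_pos: [0.5545, 0.1626, 0.0561]
eef_rot: [2.29, 2.144, -0.006]
ft_force: [-0.5, -6.4, 9.4]
opening: 0.403
clk 7.125 clamp TCP [0.0011 0.1773 0.0561] F [-0.5 -6.4  9.4] op 0.403 rotdev [ 0.0008  0.0058 -0.0048]
```

```bash
python3 -m inch '[{"slide":[1.0,0,0],"twist":[0,0,0],"grip":25},{"slide":[1.0,0,0],"twist":[0,0,0],"grip":25},{"slide":[1.0,0,0],"twist":[0,0,0],"grip":25},{"slide":[1.0,0,0],"twist":[0,0,0],"grip":25},{"slide":[0.7,0,0],"twist":[0,0,0],"grip":25},{"slide":[0,0,0],"twist":[0,0,0],"grip":25},{"slide":[0,0,0],"twist":[0,0,0],"grip":25}]'
python3 - <<'E'
from h import *
clampxy()
for n in["wrist","scene","top"]:
    c=env.camera(n)["img"][:,:,::-1]
    if n=="scene": c=cv2.resize(c[100:270,120:400],None,fx=2.8,fy=2.8)
    if n=="top": c=cv2.resize(c[150:250,130:380],None,fx=3.2,fy=3.2)
    cv2.imwrite(f"pics/{n}8.png",c)
E
```

```text
clock: 8.0
ee_pos: [0.5575, 0.2119, 0.056]
eef_rot: [2.289, 2.148, -0.001]
ft_force: [-0.3, -3.2, 7.4]
opening: 0.403
clk 8.0 clamp TCP [0.0011 0.2266 0.056 ] F [-0.3 -3.2  7.4] op 0.403 rotdev [ 0.0016  0.0024 -0.0028]
```

View pics/scene8.png

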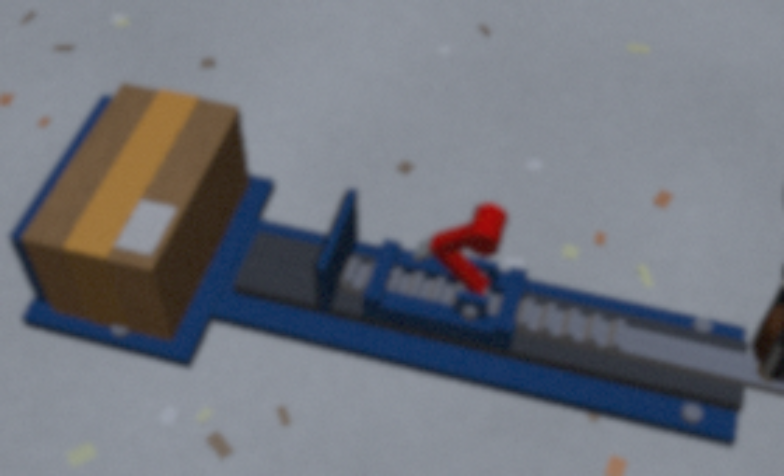

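View pics/wrist8.png

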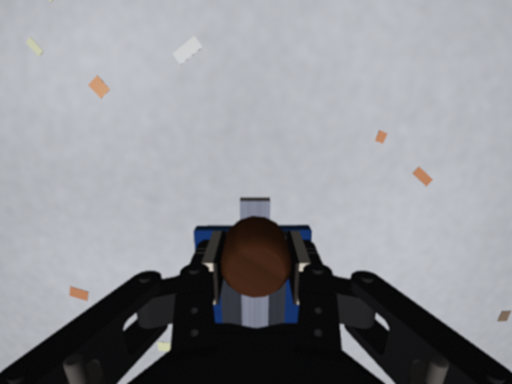

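View pics/top8.png

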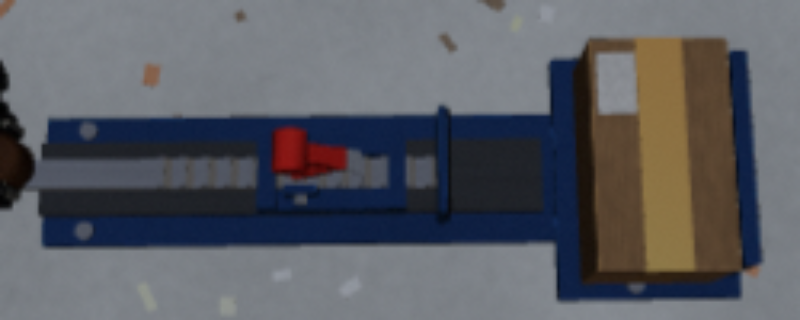

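```bash
python3 -m inch '[{"slide":[0,0,0],"twist":[0,0,0],"grip":50},{"slide":[0,0,0],"twist":[0,0,0],"grip":75},{"slide":[0,0,0],"twist":[0,0,0],"grip":75},{"slide":[0,0,-3],"twist":[0,0,0],"grip":75},{"slide":[0,0,-5],"twist":[0,0,0],"grip":75},{"slide":[0,0,-5],"twist":[0,0,0],"grip":75},{"slide":[0,0,0],"twist":[0,0,0],"grip":75},{"slide":[0,0,0],"twist":[0,0,0],"grip":75}]'
python3 - <<'E'
from h import *
clampxy()
s=env.get_state();c=env.camera("wrist");cv2.imwrite("pics/wrist9.png",c["img"][:,:,::-1])
T=wristT(c,s)
np.savez("last.npz",T=T)
c=env.camera("scene")["img"][:,:,::-1];cv2.imwrite("pics/scene9.png",cv2.resize(c[100:270,120:400],None,fx=2.8,fy=2.8))
E
```

```text
clock: 9.15
ee_pos: [0.5559, 0.2136, 0.1844]
eef_rot: [-2.289, -2.151, 0.002]
ft_force: [-0.3, 0.6, -0.4]
opening: 0.751
clk 9.15 clamp TCP [-0.0005  0.2282  0.1844] F [-0.3  0.6 -0.4] op 0.751 rotdev [-0.0008  0.0006 -0.0012]
```

View pics/wrist9.png

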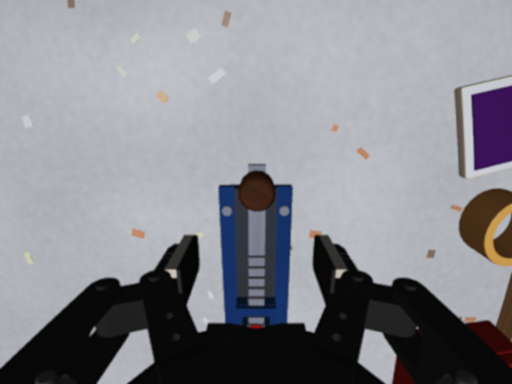

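View pics/scene9.png

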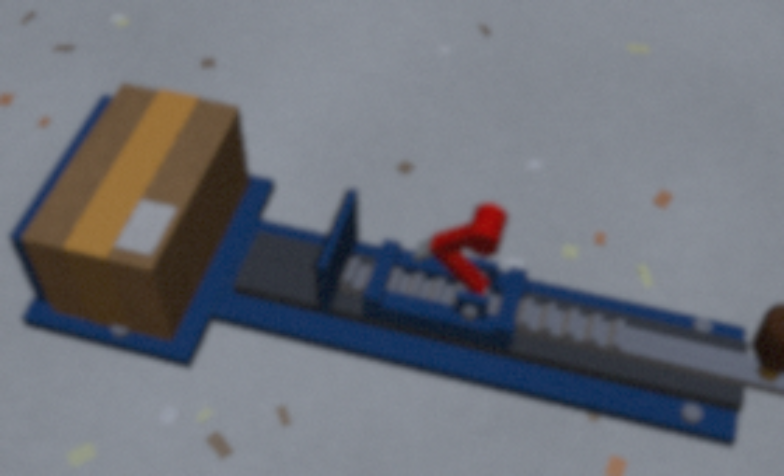

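```bash
python3 - <<'E'
from h import *
s=env.get_state();c=env.camera("wrist")
p=atz(c,257,190.5,.067,wristT(c,s))-O;print(p@XH,p@YH)
t=env.camera("top")["img"];cv2.imwrite("pics/top9.png",cv2.resize(t[150:250,100:380,::-1],None,fx=2.8,fy=2.8))
E
```

```text
0.0006822191687093218 0.22578911999606507
```

View pics/top9.png

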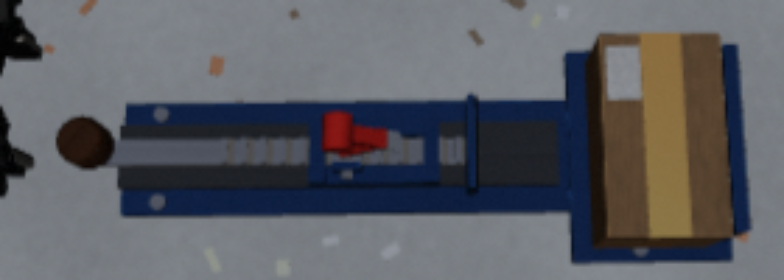

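```bash
python3 -c "
from cell import env
print(env.close_job())"
```

```text
the job is handed in; nothing more can be done
None
```

The parcel is free: I lifted the red pawl, drew the bar back by its knob, let go, raised the gripper clear and handed the job in. The hand-in reports no verdict, so the figures below are my own last checks. The last clock reading, just before hand-in, was about 9 s of the 38 s allowed.

- **Pawl:** I pinched the barrel grip and swung it up to about 0.87–0.9 rad. I aimed for about 1.0, but the grip slipped a few millimetres in the fingers. It was still up in the last pictures, well clear of the teeth.
- **Bar:** The wrist camera puts the knob at clamp y of about 226 mm and x of about 1 mm. That is about 86 mm of travel, leaving the jaw about 8.8 cm from the parcel. The bar lies flat in its guide.
- **Parcel:** It shows no visible shift between the pictures before and after.
- **Robot:** It ended clear of everything, with force readings near zero. The highest I read at the end of a move was about 11 N.

No check failed. The only disagreement was 1–3 mm between cameras on the knob, barrel and centre line.

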